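# Load LED drivers into the spring magazine of a lampshade bench

## Robot

A 6-joint arm with a two-finger parallel gripper is mounted at the origin on the work surface. World frame = base frame: x ahead of the robot, y to its left, z up, the work surface at z = 0. Lengths are in mm, angles in rad, forces in N, time in s.
With the tool pointing down it reaches from about 350 to 775 mm from the base axis. Payload 7.3 kg.
Tool frame: the origin (TCP) lies on the centre line of the jaws, within the pads' length; the fingertips stand 22 mm ahead of it and the grasp point (between the pads) lies 3 mm ahead of it; z points along the fingers, y is the direction in which the jaws open and shut (so a half turn about z gives the same grasp; the last joint's range is limited). The gripper opens to 92 mm and grips with 3 to 60 N. Pads are 19 mm wide; open, the fingers measure 130 mm over their backs; the gripper's body (75 mm by 190 mm) begins 47 mm behind the grasp point.
Start: joints at [1.119, 0.342, 1.524, -0, 1.275, -0.146], TCP at [158.04, 500.669, 210.441] pointing down, gripper open.
Joint ranges: [-2.53, 2.53], [-0.77, 2.02], [0.04, 2.7], [-1, 4.14], [0.28, 2.66], [-3.11, 3.11]. Speed limits (rad/s): [2.57, 2.57, 3.14, 3.14, 3.14, 3.14].

## Interface

Orientations are given as [roll, pitch, yaw] about the fixed x, y, z axes, in that order (R = Rz(yaw) Ry(pitch) Rx(roll)).
In Python, from plant import bot gives the robot as it stands.
- The arm moves only by the tool play_rows, never from a script. Its argument "moves" is one flat list of numbers, 5 for each row, row after row: the closure in counts, from 0 (fully open) to 255 (shut), then the shift along the tool's x, y, z in mm, then the turn about the tool's z in degrees. A call has 1 to 8 rows; each row is the pose to reach, as a shift and turn from the pose commanded when the call began, along the tool's axes at that moment; what a row does not reach only later rows make up. A row lasts 1/12 s, in which the tool goes at most 41.7 mm and 7.16 degrees, less where a joint would pass 70% of its speed; a pose out of reach is approached as far as the arm can. A call with a gripper value outside its range is refused whole. The fingers move at their own pace and stop on an object; the grip force is fixed at half the most. Time passes only in rows, so rows that repeat a pose let the fingers close. It gives the time, the measured TCP pose, the force and the opening at its end, in the units of the state.
- bot.get_obs(): the state, without advancing time (a new reading comes with each control period).
- bot.capture(name): name is "side" or "top"; returns a dict with "color" (400x640x3 uint8, red, green, blue), "fx", "fy", "cx", "cy" (pixels), "k1" (the pictures are not rectified: a ray, as slopes to the right and down, at radius r is drawn at 1 + k1 r^2 times it, then the intrinsics apply), "world_to_cam" (4x4, takes a point from world to camera coordinates). Camera axes: x right, y down, z forward; pixel columns grow to the right and rows downward; lengths in mm; the calibration is good to about 2 mm. A picture is of the moment at which its call begins. There is no depth.
- bot.close_job(): hands the job in, once; it reports no verdict.
The state is a dict: "time": time; "joint_positions": joint angles; "dq": joint speeds; "tau": joint torques, N m; "tool_pos": TCP position; "tcp_rot": TCP orientation; "contact_force": force on the tool from outside, world axes, zero at the start; "moment": the same for the moment, N m; "grip_width": finger opening in mm.
Only numpy, scipy, OpenCV 4.12 (cv2) and the standard library are available. Lean on these libraries where they do the work, as an engineer would, in place of code of your own. Each camera call takes 0.05 s, during which the arm holds its last target.

## Task

Refill the dispenser on the lampshade bench: push the two medium-sized LED drivers (the equal oblong boxes, not the long one nor the square one) one at a time down into the spring-loaded magazine until each snaps in under the two retaining lips. Both must end up lying flat, label up, one on top of the other below the lips and held there by them.

Things in the scene. Friction and masses are not known exactly. Their poses are not given: they have to be found in the camera images.
- magazine: Smooth fixed metal magazine, foot 170 x 96. Origin: centre of its underside, on the bench; x along its long side, z up. Posts bound a slot 90 (x) by 50 mm (y), mouth flared 11 mm from 100 to 118 mm height. Long sides open for fingers at |x| < 30. At both x ends a sprung lip: underside 82 mm high, tip at |x| = 36, ramp up to |x| = 46 at 105 mm; a driver pushed down parts them, they snap over its top.
- driver_a: One of two equal LED drivers: oblong black plastic box 84 x 44 x 24 mm, 60 to 120 g, paper label and grey terminal strips on top. Origin: centre of its underside; x along the 84 mm length, y across the 44 mm width, z up. Lies flat on the bench, label up; either end may go either way round. Laid loose in the magazine's mouth it rests on the lips' ramps, underside 90 to 98 mm above the bench.
- driver_b: The other driver, 84 x 44 x 24 mm, same axes as driver_a; either may be loaded first. Two look-alikes do not belong in the magazine: one 122 x 40 x 24 mm, one 60 x 60 x 28 mm.
- follower (a joint): Travel (m) of the grey plate on which drivers lie: 0 at the top (empty, plate 80 mm above the bench), 0.058 at its bottom stop. Sprung upward, 5 N at 0, 11 N at the bottom. About 0.022 with one driver held under the lips, 0.046 with two; push 5 to 10 mm past that (the driver's top that far below the lips) for both lips to snap over, then let go. Loading a driver takes 6 to 15 N in all.

How it is judged (in metres and radians):
On the way:
1. one of the two drivers is pushed in under the lips while the other is still outside (((z of driver_a in the frame of magazine below 0.06 m and horizontal distance between driver_a and magazine below 0.012 m and angle between driver_a's own z axis and vertical below 0.17 rad and horizontal distance between driver_b and magazine above 0.05 m) or (z of driver_b in the frame of magazine below 0.06 m and horizontal distance between driver_b and magazine below 0.012 m and angle between driver_b's own z axis and vertical below 0.17 rad and horizontal distance between driver_a and magazine above 0.05 m))), for 0.2 s.
At the end, for the whole second after the job is handed in: Both 84 mm drivers lie at rest in the magazine, one on the other, centred within 12 mm, flat within 10 degrees and label up, their tops below the lips (undersides less than 60 mm above the bench) and the follower pushed down more than 40 mm by them (z of each of driver_a, driver_b in the frame of magazine below 0.06 m and horizontal distance between each of driver_a, driver_b and magazine below 0.012 m and angle between each of driver_a, driver_b's own z axis and vertical below 0.17 rad and value of joint follower above 0.04 m and linear speed of each of driver_a, driver_b below 0.02 m/s); the robot touches nothing.
It also fails if it takes over 67 s, if anything falls off the work surface, if the arm or the gripper's body presses on something with over 40 N, if the wrist force passes 120 N, or if a joint passes its speed limit or range.

## Working session

There is one attempt and no reset: what is moved stays moved. The work goes in short steps, Python scripts to look and compute and a tool call to move; the robot and the scene stay as the last step left them, time stands still between calls to the robot, and variables do not carry over. Pictures are saved under pics/ and viewed, and the job is handed in when it is done.

Besides the shell and the picture viewer there is one more tool, called after "Emit:" by a JSON object that holds its "api" and its "payload". play_rows: Moves the arm, as the interface text tells. Its arguments: {"type":"object","properties":{"moves":{"type":"array","items":{"type":"number"}}},"required":["moves"]}

```bash
mkdir -p pics; ls; python3 - <<'E'
from plant import bot
import cv2
print(bot.get_obs())
for n in ("top","side"):
    c=bot.capture(n); cv2.imwrite(f"pics/{n}0.png",c["color"][:,:,::-1])
    print({k:c[k] for k in c if k!="color"})
E
```

```text
pics
{'time': 0.0, 'joint_positions': array([ 1.11900675e+00,  3.42724272e-01,  1.52502732e+00,  2.63698481e-05,
        1.27538497e+00, -1.45983791e-01]), 'dq': array([ 1.31595024e-03, -1.49490460e-04, -5.56915043e-04, -2.75100407e-04,
        6.69439067e-06,  1.02921703e-03]), 'tau': array([-5.51544508e-04, -4.31241131e+01, -2.44224590e+01,  7.17566279e-02,
        5.58353914e-02, -1.20331633e-04]), 'tool_pos': array([157.82938739, 500.26166902, 209.74057951]), 'tcp_rot': array([-3.14006884e+00, -2.49532937e-04,  2.83577898e+00]), 'contact_force': array([0.57824659, 0.26830495, 0.30935098]), 'moment': array([-0.06220412, -0.00721347,  0.05090002]), 'grip_width': 91.92125913374963}
{'fx': 387.74309310587483, 'fy': 387.74309310587483, 'cx': 324.0664705820151, 'cy': 198.39883516875486, 'k1': -0.014779879947304413, 'world_to_cam': array([[ 2.42692942e-02, -9.99581597e-01,  1.57363092e-02,
         6.70059645e+00],
       [-9.93398867e-01, -2.58785151e-02, -1.11754169e-01,
         5.67588345e+02],
       [ 1.12114643e-01, -1.29202369e-02, -9.93611279e-01,
         8.87025485e+02],
       [ 0.00000000e+00,  0.00000000e+00,  0.00000000e+00,
         1.00000000e+00]])}
{'fx': 368.8447223898479, 'fy': 368.8447223898479, 'cx': 319.11573711685634, 'cy': 203.50936814067867, 'k1': -0.07341100818506129, 'world_to_cam': array([[-9.95734505e-01, -9.09237228e-02, -1.56739584e-02,
         5.58842227e+02],
       [-3.49390644e-02,  5.28814971e-01, -8.48017682e-01,
         9.01205331e+01],
       [ 8.53935485e-02, -8.43852833e-01, -5.29736103e-01,
         6.60570135e+02],
       [ 0.00000000e+00,  0.00000000e+00,  0.00000000e+00,
         1.00000000e+00]])}
```

View pics/top0.png

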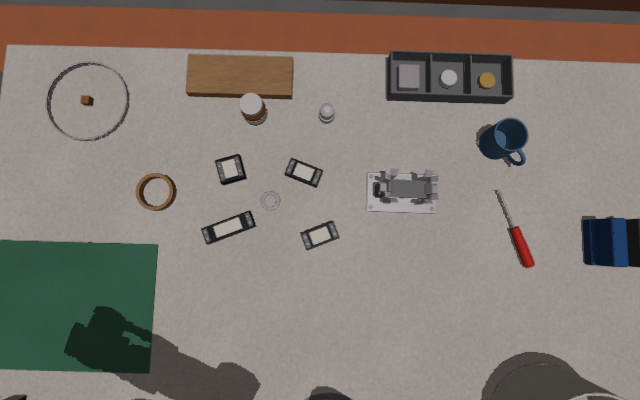

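View pics/side0.png

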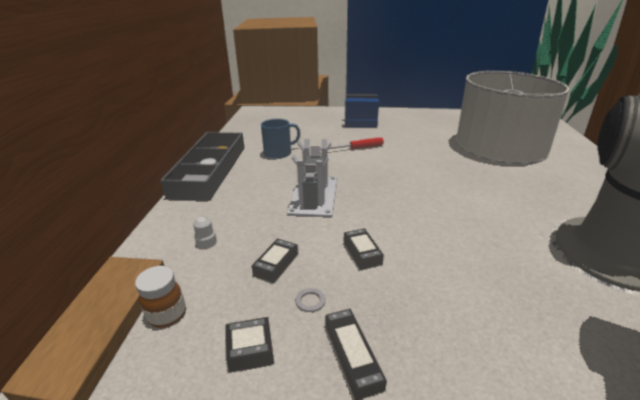

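The top picture shows the two medium drivers near (304,172) and (320,235), the square one at (230,169), the long one at (228,227), and the magazine near (402,190). I'll enlarge these for the measurements.

```bash
python3 - <<'E'
import cv2
im=cv2.imread("pics/top0.png")
a=cv2.resize(im[150:260,275:350],None,fx=7,fy=7,interpolation=cv2.INTER_CUBIC)[:,:]
a=cv2.resize(im[150:255,270:350],None,fx=5.7,fy=5.7,interpolation=cv2.INTER_CUBIC)
cv2.imwrite("pics/c1.png",a)
a=cv2.resize(im[160:220,360:445],None,fx=9,fy=9,interpolation=cv2.INTER_CUBIC)
cv2.imwrite("pics/c2.png",a)
im=cv2.imread("pics/side0.png")
a=cv2.resize(im[130:225,275:350],None,fx=6,fy=6,interpolation=cv2.INTER_CUBIC)
cv2.imwrite("pics/c3.png",a)
E
```

```text
(no output)
```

View pics/c1.png

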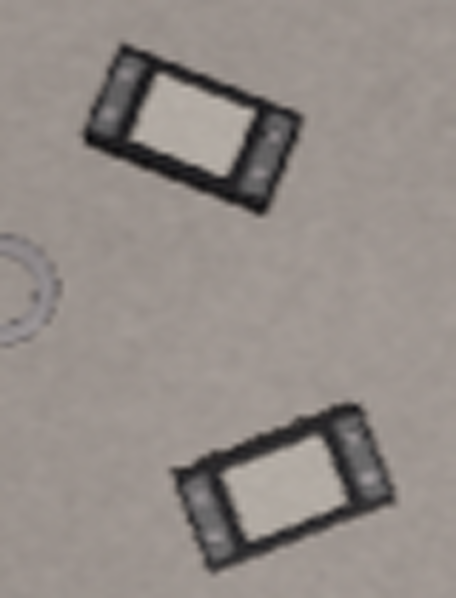

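View pics/c2.png

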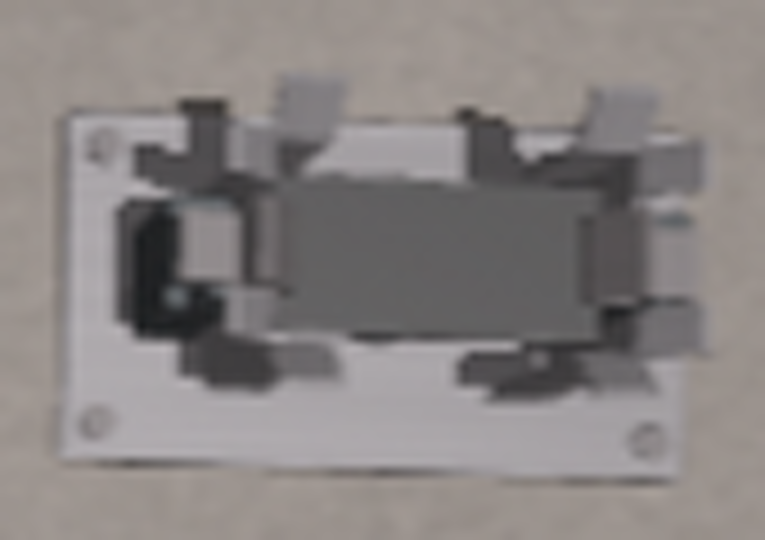

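View pics/c3.png

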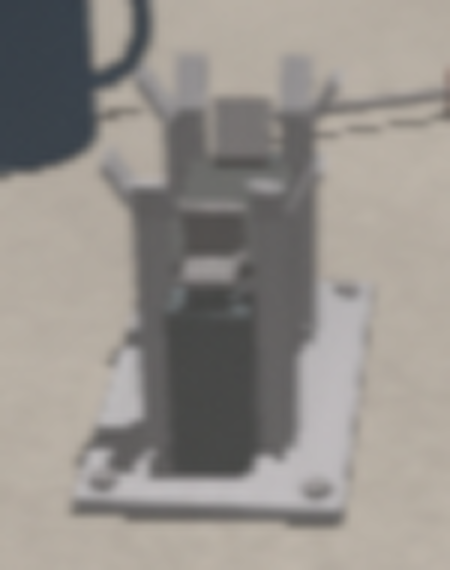

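```bash
cat > h.py <<'E'
import numpy as np, cv2
from scipy.optimize import least_squares
from plant import bot
def calib(n):
    c=bot.capture(n); return c
def proj(c,P):
    P=np.atleast_2d(P); q=P@c["world_to_cam"][:3,:3].T+c["world_to_cam"][:3,3]
    s=q[:,:2]/q[:,2:]; r2=(s**2).sum(1,keepdims=True); s=s*(1+c["k1"]*r2)
    return np.c_[s[:,0]*c["fx"]+c["cx"],s[:,1]*c["fy"]+c["cy"]]
def unc(p,s,ox,oy): return (np.array(p,float)+.5)/s-.5+np.array([ox,oy])
def box(pose,pts):
    x,y,a=pose; pts=np.asarray(pts,float); R=np.array([[np.cos(a),-np.sin(a)],[np.sin(a),np.cos(a)]])
    return np.c_[pts[:,:2]@R.T+[x,y],pts[:,2]]
def fit(c,loc,uv,p0):
    f=lambda p:(proj(c,box((p[0]*1,p[1]*1,p[2]/100),loc))-uv).ravel()
    r=least_squares(f,[p0[0],p0[1],p0[2]*100]); return np.array([r.x[0],r.x[1],r.x[2]/100]),r.fun.reshape(-1,2)
def ray(c,uv,z):
    f=lambda p:(proj(c,[[p[0],p[1],z]])[0]-uv)
    return least_squares(f,[500,0]).x
E
python3 - <<'E'
from h import *
t=calib("top");s=calib("side")
for n,c in(("t",t),("s",s)):
    print(n,-c["world_to_cam"][:3,:3].T@c["world_to_cam"][:3,3])
H=24
for nm,cs in (("A",[(122,44),(302,117),(265,213),(86,138)]),("B",[(175,470),(357,404),(395,500),(212,571)])):
    uv=np.array([unc(p,5.7,270,150) for p in cs]); W=np.array([ray(t,p,H) for p in uv])
    e=np.roll(W,-1,0)-W
    print(nm,W.mean(0),np.linalg.norm(e,axis=1),np.arctan2(e[0,1],e[0,0]),np.arctan2(e[2,1],e[2,0]))
fc=[unc(p,9,360,160) for p in [(62,110),(678,480),(62,460)]]
for z in (0,6):print("foot",[ray(t,p,z).round(1) for p in fc])
fs=[unc(p,6,275,130) for p in [(72,510),(345,520),(375,285)]]
for z in (0,6):print("foot side",[ray(s,p,z).round(1) for p in fs])
E
```

```text
t [464.2304548   32.8467159  944.68344817]
s [503.19878769 560.57890822 435.110924  ]
A [630.70896069  71.74916391] [82.4366064  43.85659453 81.94869402 43.04029352] -1.93443820310721 1.1969983914433528
B [481.09951948  29.39127593] [80.43194211 42.79487175 81.17413826 44.37743806] -1.198236745616571 1.96301875591804
foot [array([639.9, -82.7]), array([ 542.1, -252.4]), array([543.3, -83.9])]
foot [array([638.8, -82. ]), array([ 541.6, -250.6]), array([542.8, -83.1])]
foot side [array([638.5, -83.6]), array([541.4, -83.8]), array([ 539.7, -260.3])]
foot side [array([636.6, -74.7]), array([540.9, -75. ]), array([ 539.2, -249. ])]
```

```bash
cat > ov.py <<'E'
from h import *
import sys
mx,my,ma=map(float,sys.argv[1:4])
def rect(a,b,z):return [(a,b,z),(-a,b,z),(-a,-b,z),(a,-b,z)]
for n,(x0,x1,y0,y1),k in (("top",(360,445,160,220),9),("side",(275,350,130,225),6)):
    c=calib(n); im=cv2.resize(np.ascontiguousarray(c["color"][y0:y1,x0:x1,::-1]),None,fx=k,fy=k,interpolation=cv2.INTER_CUBIC)
    for r,col in ((rect(85,48,0),(0,0,255)),(rect(45,25,80),(0,255,0)),(rect(45,25,100),(255,0,255)),(rect(36,9,82),(255,255,0)),(rect(46,9,105),(0,255,255)),(rect(56,36,118),(0,128,255))):
        p=(proj(c,box((mx,my,ma),r))-[x0,y0]+.5)*k-.5
        cv2.polylines(im,[p.round().astype(int)],True,col,1)
    cv2.imwrite(f"pics/ov_{n}{sys.argv[4]}.png",im)
E
python3 ov.py 590.8 -168 -1.5708 0
```

```text
(no output)
```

View pics/ov_top0.png

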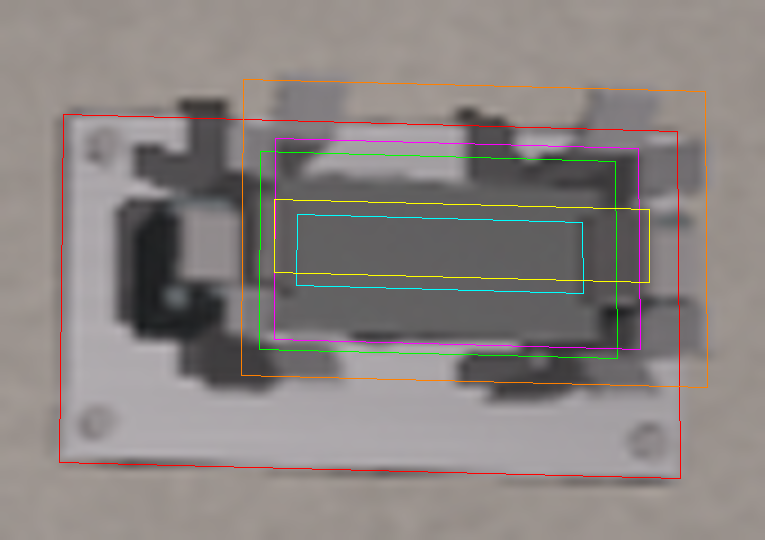

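View pics/ov_side0.png

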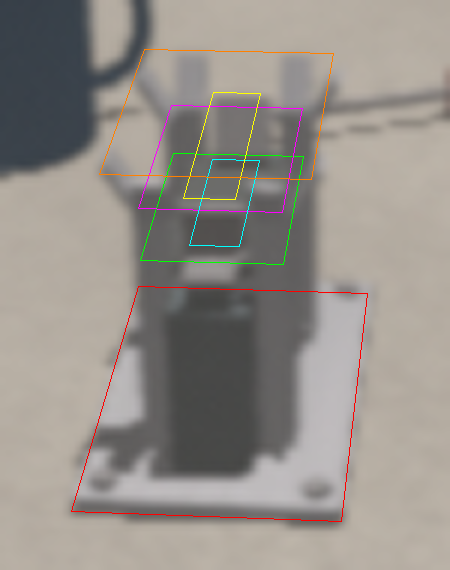

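```bash
cat > ovd.py <<'E'
from h import *
import sys
def rect(a,b,z):return [(a,b,z),(-a,b,z),(-a,-b,z),(a,-b,z)]
out=[]
for n,(x0,x1,y0,y1),k in (("top",(270,350,150,255),5),("side",(245,390,220,285),5)):
    c=calib(n); im=cv2.resize(np.ascontiguousarray(c["color"][y0:y1,x0:x1,::-1]),None,fx=k,fy=k,interpolation=cv2.INTER_CUBIC)
    for pose in ((630.7,71.7,-1.939),(481.1,29.4,-1.188)):
      for z,col in ((0,(0,0,255)),(24,(0,255,0))):
        p=(proj(c,box(pose,rect(42,22,z)))-[x0,y0]+.5)*k-.5
        cv2.polylines(im,[p.round().astype(int)],True,col,1)
    cv2.imwrite(f"pics/d_{n}.png",im)
E
python3 ovd.py
```

```text
(no output)
```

View pics/d_top.png

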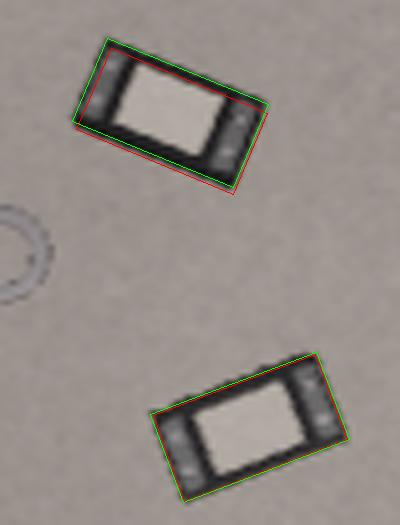

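View pics/d_side.png

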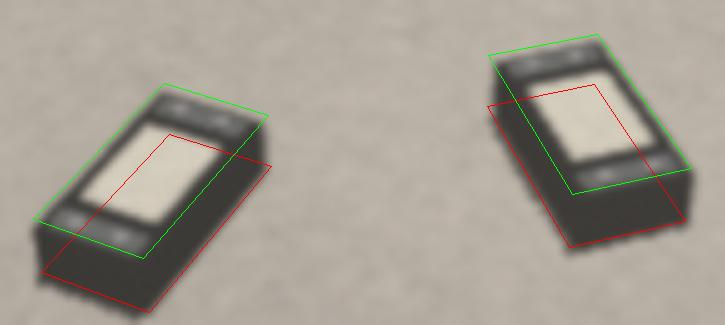

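```bash
cat > go.py <<'E'
from h import *
import sys
x,y,z,a=map(float,sys.argv[1:5])
o=bot.get_obs(); p=o["tool_pos"]; yw=o["tcp_rot"][2]
d=np.array([x,y,z])-p
print("t",round(o["time"],2),"pos",p.round(1),"rot",o["tcp_rot"].round(4),"F",o["contact_force"].round(1),"w",round(o["grip_width"],1))
tx=np.array([np.cos(yw),np.sin(yw)]);ty=np.array([np.sin(yw),-np.cos(yw)])
t=(yw-a+np.pi)%(2*np.pi)-np.pi
print("shift",(d[:2]@tx).round(1),(d[:2]@ty).round(1),(-d[2]).round(1),"turn",np.degrees(t).round(2))
E
python3 go.py 630.7 72.2 120 1.203
```

```text
t 0.4 pos [158.  500.6 210.3] rot [-3.1414  0.      2.8358] F [-0.4  0.2 -0.2] w 91.6
shift -579.7 -266.2 90.3 turn 93.55
```

Emit:
{"api": "play_rows", "payload": {"moves": [0,-580,-266,30,93.5,0,-580,-266,30,93.5,0,-580,-266,30,93.5,0,-580,-266,30,93.5,0,-580,-266,30,93.5,0,-580,-266,30,93.5,0,-580,-266,30,93.5,0,-580,-266,30,93.5]}}

```text
time: 1.07
tool_pos: [406.1, 275.6, 194.9]
tcp_rot: [3.141, -0.0, 1.83]
contact_force: [0.3, 0.5, -0.3]
grip_width: 92.0
```

```bash
python3 go.py 630.7 72.2 120 1.203
```

```text
t 1.07 pos [406.1 275.6 194.9] rot [ 3.1410e+00 -3.0000e-04  1.8296e+00] F [ 0.3  0.5 -0.3] w 92.0
shift -254.1 165.1 74.9 turn 35.9
```

Emit:
{"api": "play_rows", "payload": {"moves": [0,-254,165,45,36,0,-254,165,45,36,0,-254,165,45,36,0,-254,165,45,36,0,-254,165,45,36,0,-254,165,45,36,0,-254,165,45,36,0,-254,165,45,36]}}

```text
time: 1.73
tool_pos: [633.6, 70.8, 148.2]
tcp_rot: [3.141, 0.001, 1.204]
contact_force: [-0.5, -0.5, -0.6]
grip_width: 91.4
```

Emit:
{"api": "play_rows", "payload": {"moves": [0,0,0,30,0,0,0,0,30,0,0,0,0,30,0,0,0,0,30,0]}}

```text
time: 2.07
tool_pos: [630.5, 75.8, 120.6]
tcp_rot: [3.142, -0.0, 1.208]
contact_force: [0.2, -0.5, 0.1]
grip_width: 92.0
```

```bash
python3 go.py 630.7 72.2 29 1.203; python3 - <<'E'
from h import *
for n in("top","side"): cv2.imwrite(f"pics/{n}1.png",bot.capture(n)["color"][:,:,::-1])
E
```

```text
t 2.07 pos [630.5  75.8 120.6] rot [ 3.1415e+00 -2.0000e-04  1.2081e+00] F [ 0.2 -0.5  0.1] w 92.0
shift -3.3 1.5 91.6 turn 0.29
```

View pics/side1.png

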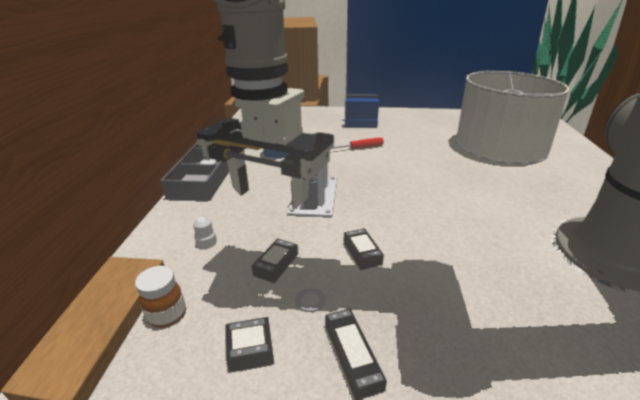

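The gripper is open above driver A (275,258) with its fingers either side, near (240,180) and (310,180). Next it goes down and grips.

Emit:
{"api": "play_rows", "payload": {"moves": [0,-3.3,1.5,40,0.3,0,-3.3,1.5,70,0.3,0,-3.3,1.5,91.5,0.3,0,-3.3,1.5,91.5,0.3,0,-3.3,1.5,91.5,0.3]}}

```text
time: 2.58
tool_pos: [630.8, 72.2, 28.8]
tcp_rot: [-3.141, 0.0, 1.203]
contact_force: [0.3, -0.0, 0.5]
grip_width: 91.9
```

Emit:
{"api": "play_rows", "payload": {"moves": [255,0,0,0,0,255,0,0,0,0,255,0,0,0,0,255,0,0,0,0,255,0,0,0,0,255,0,0,0,0,255,0,0,0,0,255,0,0,0,0]}}

```text
time: 3.25
tool_pos: [630.9, 71.6, 28.3]
tcp_rot: [-3.142, -0.0, 1.202]
contact_force: [0.1, -0.7, 0.1]
grip_width: 43.1
```

Emit:
{"api": "play_rows", "payload": {"moves": [255,0,0,-20,0,255,0,0,-50,0,255,0,0,-90,0,255,0,0,-130,0,255,0,0,-150,0,255,0,0,-150,0,255,0,0,-150,0]}}

```text
time: 3.83
tool_pos: [631.4, 71.7, 179.5]
tcp_rot: [3.139, -0.001, 1.202]
contact_force: [0.2, -0.5, 0.5]
grip_width: 0.9
```

```bash
python3 go.py 590.5 -168 179 1.5708; python3 - <<'E'
from h import *
for n in("top","side"): cv2.imwrite(f"pics/{n}2.png",bot.capture(n)["color"][:,:,::-1])
E
```

```text
t 3.83 pos [631.4  71.7 179.5] rot [ 3.1390e+00 -1.1000e-03  1.2023e+00] F [ 0.2 -0.5  0.5] w 0.9
shift -238.3 48.2 0.5 turn -21.12
```

View pics/side2.png

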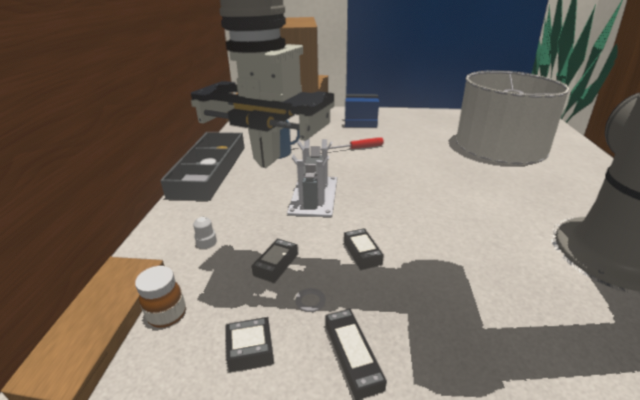

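The fingers closed to 0.9 mm and driver A is still on the bench near (275,258). I probably lifted before the grip force built up. I'll check its pose.

```bash
python3 ovd.py
```

```text
(no output)
```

View pics/d_side.png

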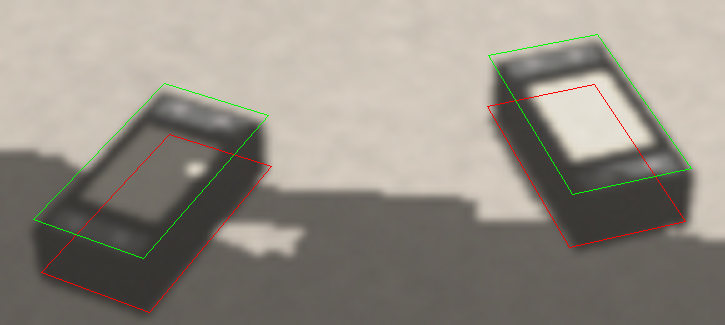

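Emit:
{"api": "play_rows", "payload": {"moves": [0,0,0,0,0,0,0,0,0,0,0,0,0,0,0,0,0,0,0,0,0,0,0,0,0,0,0,0,0,0,0,0,0,0,0,0,0,0,0,0]}}

```text
time: 4.7
tool_pos: [630.9, 71.7, 178.3]
tcp_rot: [3.141, -0.0, 1.202]
contact_force: [-0.4, 0.1, 0.2]
grip_width: 49.0
```

Emit:
{"api": "play_rows", "payload": {"moves": [0,0,0,20,0,0,0,0,40,0,0,0,0,60,0,0,0,0,80,0,0,0,0,100,0,0,0.5,0.5,130,0,0,0.5,0.5,150,0,0,0.5,0.5,150,0]}}

```text
time: 5.37
tool_pos: [628.3, 72.0, 23.6]
tcp_rot: [-3.134, 0.003, 1.202]
contact_force: [-1.5, -1.2, -0.5]
grip_width: 91.5
```

Emit:
{"api": "play_rows", "payload": {"moves": [255,0,0,0,0,255,0,0,0,0,255,0,0,0,0,255,0,0,0,0,255,0,0,0,0,255,0,0,0,0,255,0,0,0,0,255,0,0,0,0]}}

```text
time: 6.03
tool_pos: [631.6, 72.0, 28.5]
tcp_rot: [3.141, -0.0, 1.202]
contact_force: [-0.8, -0.3, 0.2]
grip_width: 42.8
```

Emit:
{"api": "play_rows", "payload": {"moves": [255,0,0,0,0,255,0,0,0,0,255,0,0,0,0,255,0,0,0,0]}}

```text
time: 6.37
tool_pos: [631.5, 72.0, 28.2]
tcp_rot: [-3.142, -0.0, 1.202]
contact_force: [-0.4, -0.8, -0.0]
grip_width: 16.2
```

```bash
python3 - <<'E'
from h import *
for n in("top","side"):
    c=bot.capture(n);im=np.ascontiguousarray(c["color"][:,:,::-1])
    for q in([631.5,72,28.2],[631.5,72,6]):
        p=proj(c,[q])[0]; cv2.circle(im,tuple(int(v) for v in p.round()),2,(0,0,255),-1);print(p)
    cv2.imwrite(f"pics/{n}3.png",im)
E
```

```text
[303.40613268 171.36990751]
[303.74274773 173.0081189 ]
[274.78447919 250.87340699]
[275.80472333 260.63746253]
```

View pics/side3.png

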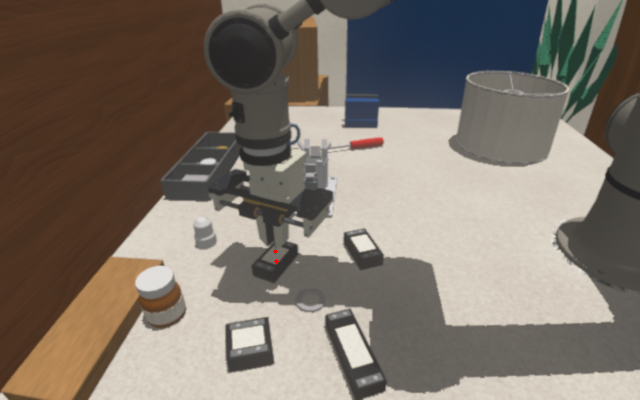

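View pics/top3.png

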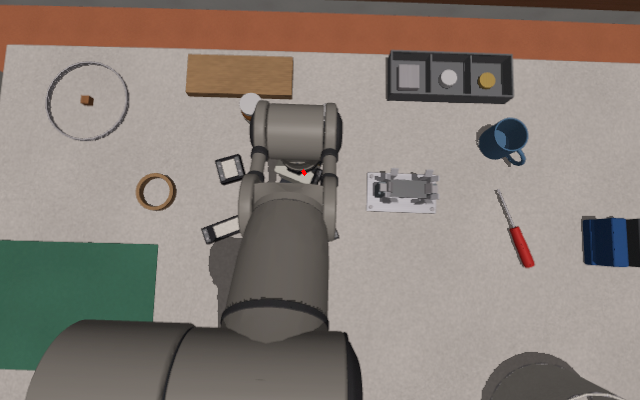

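```bash
python3 - <<'E'
from h import *
im=cv2.imread("pics/side3.png")[160:290,200:350]
cv2.imwrite("pics/c4.png",cv2.resize(im,None,fx=4.5,fy=4.5,interpolation=cv2.INTER_CUBIC))
E
```

```text
(no output)
```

View pics/c4.png

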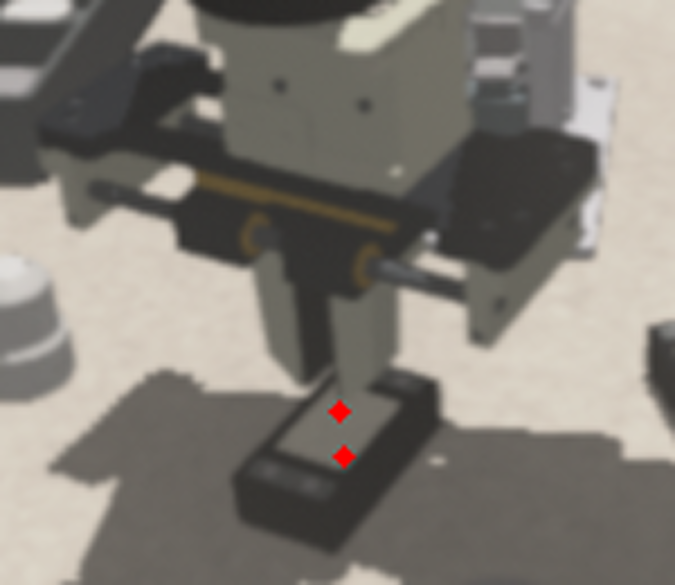

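```bash
python3 - <<'E'
from h import *
im=cv2.imread("pics/side2.png");c=bot.capture("side")
for z in (157.5,179.5,189.5):
    p=proj(c,[[631.4,71.7,z]])[0];print(z,p)
    cv2.circle(im,tuple(int(v) for v in p.round()),1,(0,0,255),-1)
im=im[60:190,180:345]
cv2.imwrite("pics/c5.png",cv2.resize(im,None,fx=4.5,fy=4.5,interpolation=cv2.INTER_CUBIC))
im=cv2.imread("pics/top2.png");cv2.imwrite("pics/c6.png",cv2.resize(im[80:230,220:380],None,fx=4,fy=4,interpolation=cv2.INTER_CUBIC))
E
```

```text
157.5 [268.22006005 185.70337021]
179.5 [266.95261785 173.05141428]
189.5 [266.36241481 167.13014427]
```

View pics/c5.png

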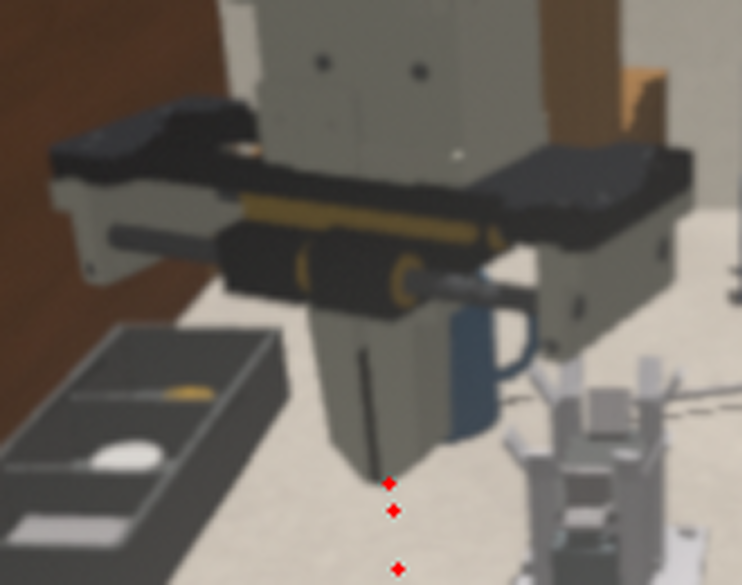

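View pics/c6.png

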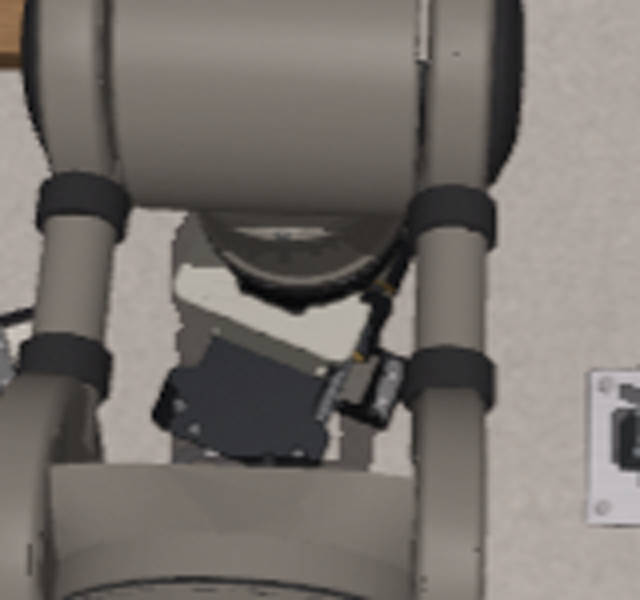

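The side picture shows the fingertips above the driver's top, at (275,246). That is about 32 mm higher than the stated geometry puts them, and side2 gives the same offset. So the fingers closed over the box. I'll open, go lower in steps, and watch the force and the picture.

Emit:
{"api": "play_rows", "payload": {"moves": [0,0,0,0,0,0,0,0,0,0,0,0,0,0,0,0,0,0,0,0,0,0,0,0,0,0,0,0,0,0,0,0,0,0,0,0,0,0,0,0]}}

```text
time: 7.18
tool_pos: [631.5, 71.9, 28.3]
tcp_rot: [-3.142, -0.0, 1.202]
contact_force: [0.4, -0.5, 0.0]
grip_width: 53.0
```

Emit:
{"api": "play_rows", "payload": {"moves": [0,0,0,0,0,0,0,0,4,0,0,0,0,8,0,0,0,0,12,0,0,0,0,12,0]}}

```text
time: 7.6
tool_pos: [630.7, 72.0, 14.9]
tcp_rot: [-3.14, 0.001, 1.202]
contact_force: [0.2, 0.5, 0.3]
grip_width: 86.9
```

```bash
python3 - <<'E'
from h import *
c=bot.capture("side");im=np.ascontiguousarray(c["color"][:,:,::-1])
print(bot.get_obs()["tool_pos"])
im=im[140:300,180:350]
cv2.imwrite("pics/c7.png",cv2.resize(im,None,fx=4,fy=3.7*4/4,interpolation=cv2.INTER_CUBIC))
E
```

```text
[630.96509667  71.94085078  15.41774888]
```

View pics/c7.png

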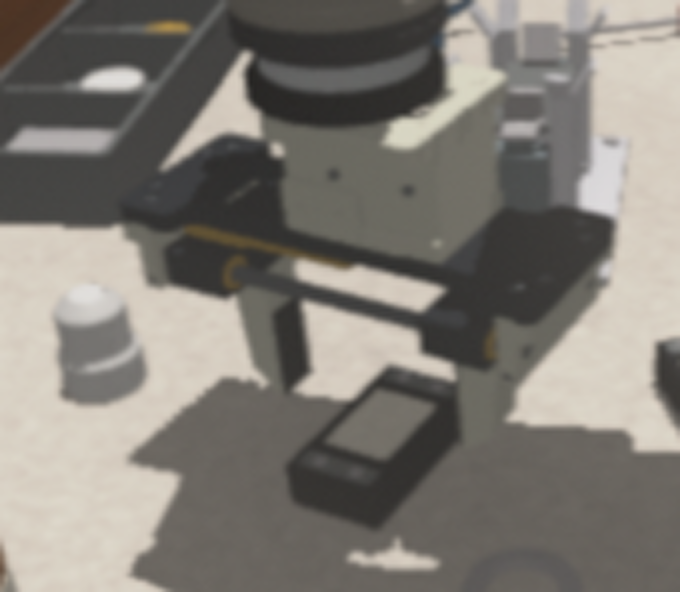

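The fingers stand either side of driver A, with tips near (300,259) and (251,245), and still nothing touches at TCP 15. I'll find the true tip height by lowering gently to the bench.

Emit:
{"api": "play_rows", "payload": {"moves": [0,0,0,4,0,0,0,0,7,0,0,0,0,10,0,0,0,0,12,0,0,0,0,14,0,0,0,0,14,0]}}

```text
time: 8.15
tool_pos: [631.2, 72.0, 1.8]
tcp_rot: [-3.141, 0.0, 1.202]
contact_force: [0.6, -0.2, 0.4]
grip_width: 91.5
```

```bash
python3 - <<'E'
from h import *
c=bot.capture("side");im=np.ascontiguousarray(c["color"][:,:,::-1])
print(bot.get_obs()["tool_pos"],bot.get_obs()["contact_force"])
im=im[140:300,180:350]
cv2.imwrite("pics/c8.png",cv2.resize(im,None,fx=4,fy=3.7*4/4,interpolation=cv2.INTER_CUBIC))
E
```

```text
[631.39778845  71.9630631    2.03552656] [ 0.07804307 -0.3899421  -0.00786127]
```

View pics/c8.png

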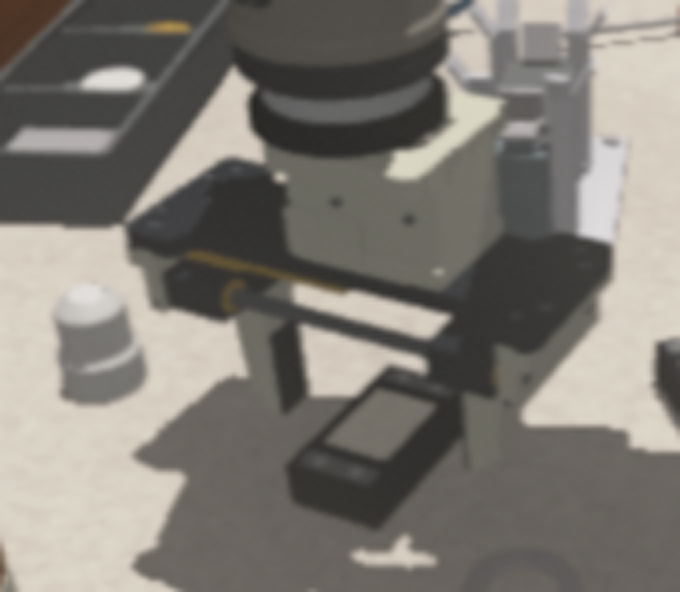

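Emit:
{"api": "play_rows", "payload": {"moves": [0,0,0,2,0,0,0,0,4,0,0,0,0,6,0,0,0,0,6,0]}}

```text
time: 8.53
tool_pos: [631.2, 72.0, -4.2]
tcp_rot: [-3.141, 0.0, 1.202]
contact_force: [0.1, -0.0, -0.0]
grip_width: 91.8
```

Emit:
{"api": "play_rows", "payload": {"moves": [0,0,0,1,0,0,0,0,2,0,0,0,0,3,0,0,0,0,3,0]}}

```text
time: 8.87
tool_pos: [631.4, 71.9, -7.0]
tcp_rot: [-3.141, 0.0, 1.202]
contact_force: [0.2, 1.2, 0.3]
grip_width: 91.4
```

Emit:
{"api": "play_rows", "payload": {"moves": [0,0,0,1,0,0,0,0,2,0,0,0,0,2,0]}}

```text
time: 9.12
tool_pos: [631.4, 72.0, -9.0]
tcp_rot: [-3.141, 0.0, 1.202]
contact_force: [-0.2, -0.3, 0.3]
grip_width: 91.7
```

Emit:
{"api": "play_rows", "payload": {"moves": [0,0,0,1,0,0,0,0,2,0,0,0,0,2,0]}}

```text
time: 9.37
tool_pos: [631.4, 72.0, -11.0]
tcp_rot: [-3.141, -0.0, 1.202]
contact_force: [0.5, -0.5, 0.3]
grip_width: 91.6
```

```bash
python3 - <<'E'
from h import *
c=bot.capture("side");im=np.ascontiguousarray(c["color"][:,:,::-1])
im=im[190:290,220:330]
cv2.imwrite("pics/c9.png",cv2.resize(im,None,fx=6,fy=6,interpolation=cv2.INTER_CUBIC))
E
```

```text
(no output)
```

View pics/c9.png

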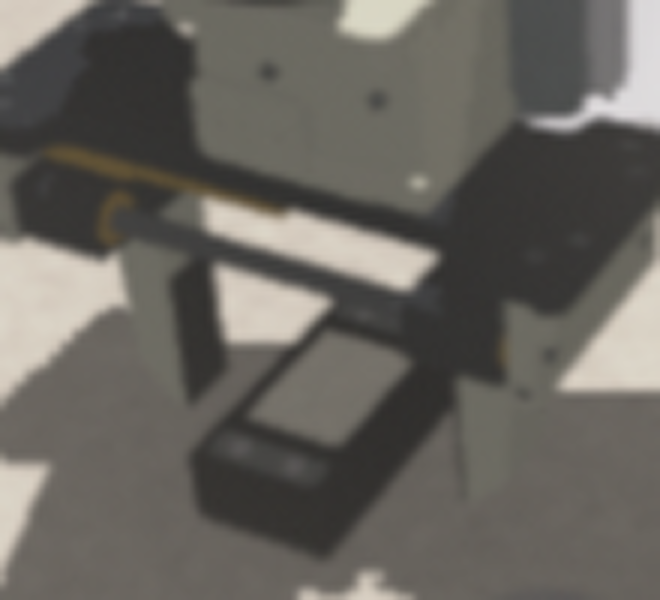

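```bash
python3 - <<'E'
from h import *
c=bot.capture("side")
for z in(0,5,10):
    a=ray(c,unc((190,403),6,220,190),z);b=ray(c,unc((470,500),6,220,190),z);print(z,a,b,(a+b)/2,np.linalg.norm(a-b),np.arctan2(*(b-a)[::-1]))
E
```

```text
0 [680.18109332  58.05333976] [589.22301783  93.91693737] [634.70205557  75.98513856] 97.77304909348987 2.7660208541642692
5 [678.14733255  63.82802319] [588.23448565  99.27950062] [633.1909091  81.5537619] 96.64950745389137 2.7660208541381435
10 [676.11357179  69.60270662] [587.24595347 104.64206388] [631.67976263  87.12238525] 95.52596580385871 2.766020854228501
```

Emit:
{"api": "play_rows", "payload": {"moves": [0,0,0,1,0,0,0,0,2,0,0,0,0,2,0]}}

```text
time: 9.72
tool_pos: [631.4, 71.9, -13.0]
tcp_rot: [-3.141, 0.0, 1.202]
contact_force: [-0.1, 0.4, 0.6]
grip_width: 92.0
```

Emit:
{"api": "play_rows", "payload": {"moves": [0,0,0,1,0,0,0,0,2,0,0,0,0,2,0]}}

```text
time: 9.97
tool_pos: [631.3, 72.0, -15.0]
tcp_rot: [-3.141, 0.0, 1.202]
contact_force: [-0.2, 0.0, 0.2]
grip_width: 91.9
```

Emit:
{"api": "play_rows", "payload": {"moves": [0,0,0,1,0,0,0,0,1,0,0,0,0,2,0,0,0,0,2,0]}}

```text
time: 10.3
tool_pos: [631.5, 72.0, -16.0]
tcp_rot: [3.141, -0.0, 1.202]
contact_force: [-2.8, 0.3, 5.6]
grip_width: 91.8
```

Emit:
{"api": "play_rows", "payload": {"moves": [0,0,0,1,0,0,0,0,1,0,0,0,0,2,0,0,0,0,2,0]}}

```text
time: 10.63
tool_pos: [631.6, 72.0, -16.1]
tcp_rot: [3.141, -0.0, 1.202]
contact_force: [-7.2, -0.1, 17.5]
grip_width: 91.9
```

The tips touch the bench at TCP z = -16, so tip height = reading + 16. The stated geometry would give reading - 22. I'll set the tips 7 mm above the bench and grip, allowing time to close.

Emit:
{"api": "play_rows", "payload": {"moves": [0,0,0,-10,0,0,0,0,-10,0,255,0,0,-10,0,255,0,0,-10,0,255,0,0,-10,0,255,0,0,-10,0,255,0,0,-10,0,255,0,0,-10,0]}}

```text
time: 11.3
tool_pos: [631.4, 71.9, -9.1]
tcp_rot: [-3.141, 0.0, 1.202]
contact_force: [0.5, -0.0, -0.8]
grip_width: 55.9
```

Emit:
{"api": "play_rows", "payload": {"moves": [255,0,0,0,0,255,0,0,0,0,255,0,0,0,0,255,0,0,0,0,255,0,0,0,0,255,0,0,0,0]}}

```text
time: 11.8
tool_pos: [631.5, 71.9, -8.8]
tcp_rot: [-3.142, -0.0, 1.202]
contact_force: [0.1, -0.1, -0.5]
grip_width: 43.7
```

Emit:
{"api": "play_rows", "payload": {"moves": [255,0,0,-10,0,255,0,0,-40,0,255,0,0,-75,0,255,0,0,-110,0,255,0,0,-145,0,255,0,0,-150,0,255,0,0,-150,0]}}

```text
time: 12.38
tool_pos: [633.3, 72.0, 145.4]
tcp_rot: [3.135, -0.003, 1.202]
contact_force: [0.4, 0.2, -1.0]
grip_width: 44.0
```

```bash
python3 go.py 590.5 -168 141 1.5708
```

```text
t 12.38 pos [633.3  72.  145.4] rot [ 3.1347e+00 -2.7000e-03  1.2023e+00] F [ 0.4  0.2 -1. ] w 44.0
shift -239.3 46.5 4.4 turn -21.11
```

Emit:
{"api": "play_rows", "payload": {"moves": [255,-30,6,0,-3,255,-65,13,0,-7,255,-105,21,0,-11,255,-145,29,0,-15,255,-185,37,0,-18,255,-220,44,0,-21,255,-238.5,48,0,-21,255,-238.5,48,0,-21]}}

```text
time: 13.05
tool_pos: [588.5, -172.0, 139.5]
tcp_rot: [-3.139, 0.0, 1.564]
contact_force: [0.1, 0.1, -0.8]
grip_width: 43.4
```

```bash
python3 go.py 590.5 -168 141 1.5708; python3 - <<'E'
from h import *
for n in("top","side"): cv2.imwrite(f"pics/{n}4.png",bot.capture(n)["color"][:,:,::-1])
a=cv2.imread("pics/side4.png")[60:225,235:400]; cv2.imwrite("pics/c10.png",cv2.resize(a,None,fx=3.6,fy=3.6,interpolation=cv2.INTER_CUBIC))
E
```

```text
t 13.05 pos [ 588.5 -172.   139.5] rot [-3.1387e+00  1.0000e-04  1.5640e+00] F [ 0.1  0.1 -0.8] w 43.4
shift 4.1 1.9 -1.5 turn -0.39
```

View pics/c10.png

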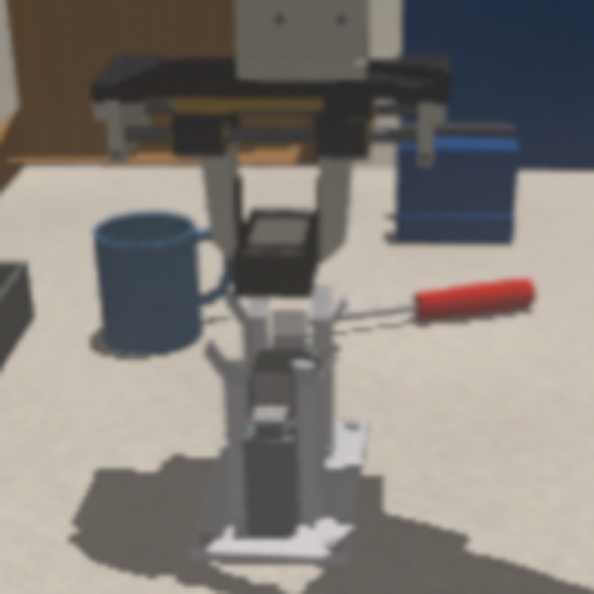

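View pics/top4.png

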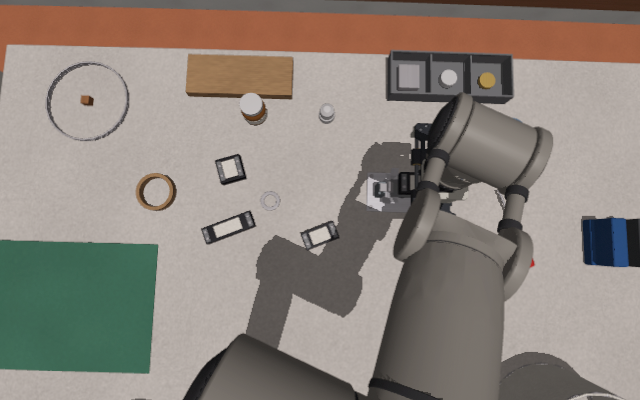

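Emit:
{"api": "play_rows", "payload": {"moves": [255,0,0,0,-0.4,255,0,0,0,-0.4,255,0,0,0,-0.4]}}

```text
time: 13.4
tool_pos: [590.5, -166.4, 141.0]
tcp_rot: [-3.141, -0.0, 1.578]
contact_force: [-0.5, 0.3, -0.3]
grip_width: 43.8
```

```bash
cat > held.py <<'E'
from h import *
import sys
def rect(a,b,z):return [(a,b,z),(-a,b,z),(-a,-b,z),(a,-b,z)]
o=bot.get_obs();p=o["tool_pos"];print(p,o["tcp_rot"])
zz=p[2]+9
for n,(x0,x1,y0,y1),k in (("side",(265,365,90,200),6),("top",(375,465,150,215),7)):
    c=calib(n); im=cv2.resize(np.ascontiguousarray(c["color"][y0:y1,x0:x1,::-1]),None,fx=k,fy=k,interpolation=cv2.INTER_CUBIC)
    for z,col in ((zz,(0,0,255)),(zz+24,(0,255,0))):
        q=(proj(c,box((p[0],p[1],o["tcp_rot"][2]),rect(42,22,z)))-[x0,y0]+.5)*k-.5
        cv2.polylines(im,[q.round().astype(int)],True,col,1)
    cv2.imwrite(f"pics/held_{n}{sys.argv[1]}.png",im)
E
python3 held.py 0
```

```text
[ 590.50840019 -166.37006653  140.99724214] [-3.14115638e+00 -4.54117354e-04  1.57768056e+00]
```

View pics/held_side0.png

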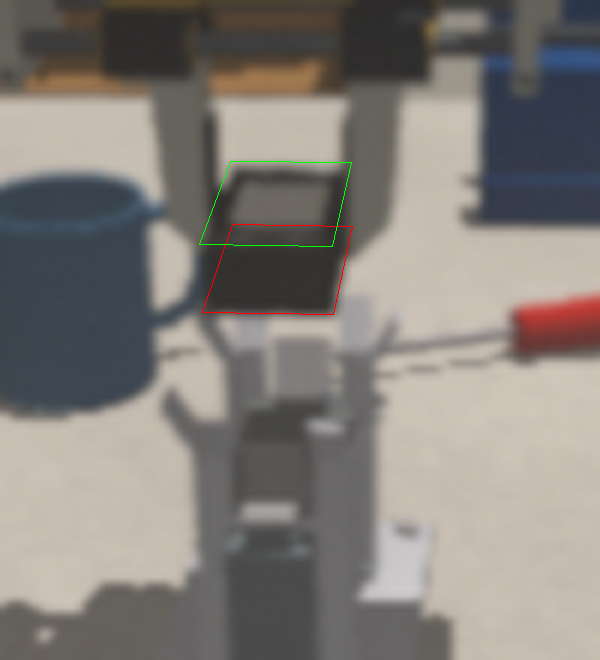

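View pics/held_top0.png

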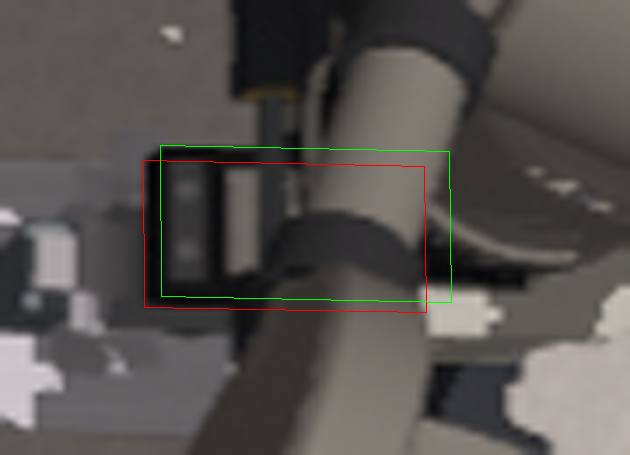

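The overlay matches the held driver within about 1 mm in the side and top pictures: flat, with its bottom edge at (300,142). I'll correct by 1.6 mm and lower it into the mouth.

Emit:
{"api": "play_rows", "payload": {"moves": [255,-1.6,0,10,0.4,255,-1.6,0,20,0.4,255,-1.6,0,30,0.4,255,-1.6,0,38,0.4,255,-1.6,0,44,0.4,255,-1.6,0,48,0.4,255,-1.6,0,48,0.4]}}

```text
time: 14.08
tool_pos: [589.8, -169.2, 91.9]
tcp_rot: [-3.14, -0.001, 1.569]
contact_force: [-0.7, 0.8, -0.2]
grip_width: 43.8
```

```bash
python3 held.py 1;python3 go.py 590.5 -168 41.5 1.5708
```

```text
[ 589.79482748 -169.23892292   91.92103843] [-3.13972108e+00 -8.87188888e-04  1.56869064e+00]
t 14.18 pos [ 590.5 -169.5   93.3] rot [ 3.1415e+00 -1.0000e-04  1.5687e+00] F [-0.2 -0.5 -0.3] w 43.7
shift 1.5 0.0 51.8 turn -0.12
```

View pics/held_side1.png

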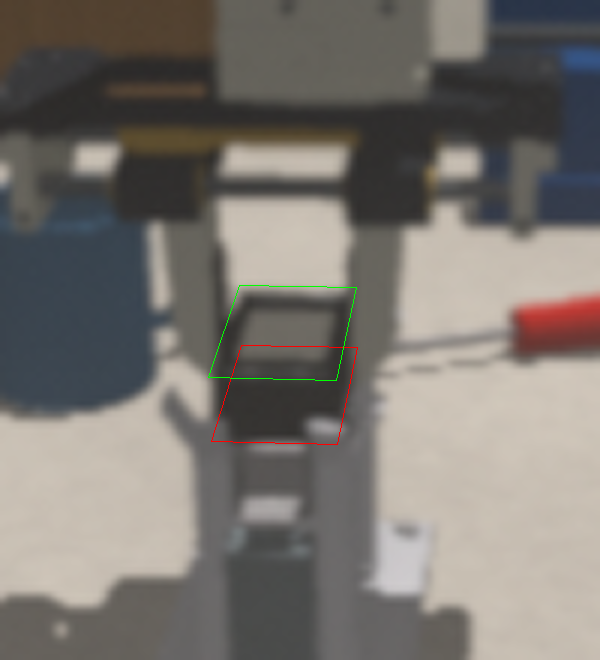

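Emit:
{"api": "play_rows", "payload": {"moves": [255,1.5,0,4,0,255,1.5,0,8,0,255,1.5,0,12,0,255,1.5,0,16,0,255,1.5,0,20,0,255,1.5,0,20,0]}}

```text
time: 14.68
tool_pos: [589.9, -167.7, 72.1]
tcp_rot: [-3.14, -0.001, 1.569]
contact_force: [0.0, 0.5, -2.6]
grip_width: 43.8
```

Emit:
{"api": "play_rows", "payload": {"moves": [255,0,0,4,0,255,0,0,8,0,255,0,0,12,0,255,0,0,12,0]}}

```text
time: 15.02
tool_pos: [590.3, -167.9, 61.0]
tcp_rot: [-3.142, -0.0, 1.569]
contact_force: [-0.3, -0.4, 5.0]
grip_width: 43.7
```

```bash
python3 held.py 2;python3 go.py 590.5 -168 41.5 1.5708
```

```text
[ 590.33567653 -167.92688851   60.97916152] [-3.14158090e+00 -8.88797801e-05  1.56875721e+00]
t 15.12 pos [ 590.3 -167.9   61.4] rot [-3.1416e+00 -1.0000e-04  1.5688e+00] F [-1.8  0.2  5.4] w 43.6
shift -0.1 0.2 19.9 turn -0.12
```

View pics/held_side2.png

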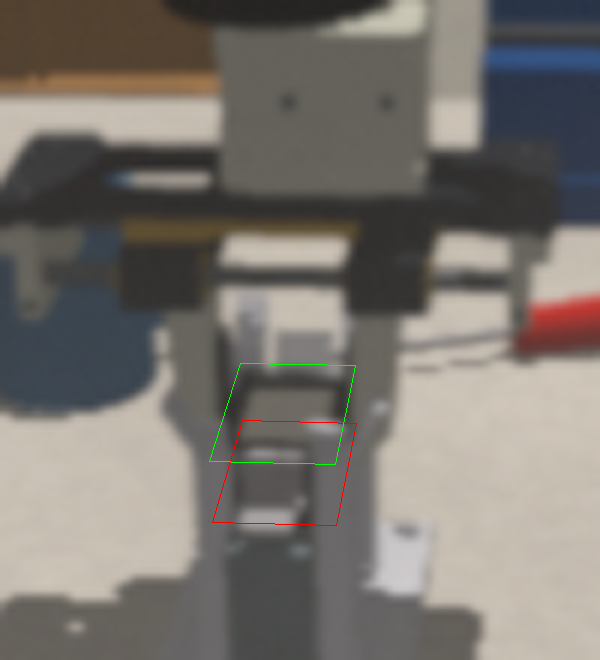

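Driver A is following its model with 5 N of spring force. I'll push to an underside of about 50 mm.

Emit:
{"api": "play_rows", "payload": {"moves": [255,0,0,4,0,255,0,0,8,0,255,0,0,12,0,255,0,0,16,0,255,0,0,20,0,255,0,0,20,0,255,0,0,20,0]}}

```text
time: 15.7
tool_pos: [590.6, -168.0, 41.8]
tcp_rot: [3.141, 0.0, 1.569]
contact_force: [-1.3, 1.1, 7.1]
grip_width: 43.7
```

```bash
python3 held.py 3
```

```text
[ 590.60137086 -168.01903451   41.82841594] [3.14095647e+00 1.93542403e-04 1.56884870e+00]
```

View pics/held_side3.png

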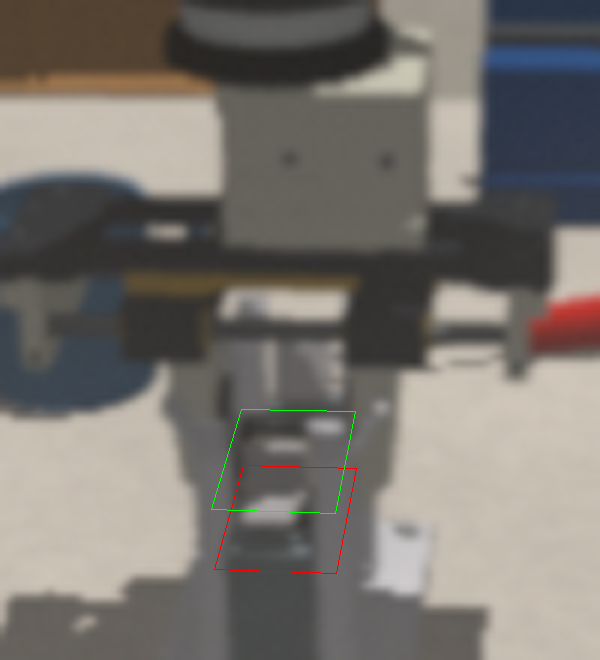

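The force is 7 N, spring only, with the box about 8 mm past the lips. I'll release and lift clear.

Emit:
{"api": "play_rows", "payload": {"moves": [0,0,0,0,0,0,0,0,0,0,0,0,0,0,0,0,0,0,0,0,0,0,0,0,0,0,0,0,0,0,0,0,0,0,0,0,0,0,0,0]}}

```text
time: 16.47
tool_pos: [590.4, -167.9, 41.2]
tcp_rot: [3.142, -0.0, 1.569]
contact_force: [-0.4, -1.1, 0.4]
grip_width: 90.7
```

Emit:
{"api": "play_rows", "payload": {"moves": [0,0,0,-20,0,0,0,0,-50,0,0,0,0,-80,0,0,0,0,-110,0,0,0,0,-110,0,0,0,0,-110,0]}}

```text
time: 16.97
tool_pos: [591.4, -168.3, 153.3]
tcp_rot: [3.137, 0.002, 1.569]
contact_force: [-0.6, 0.7, -0.7]
grip_width: 92.1
```

```bash
python3 go.py 481.1 29.8 141 1.953; python3 - <<'E'
from h import *
c=bot.capture("side"); im=np.ascontiguousarray(c["color"][:,:,::-1])
a=im[125:225,270:360]; a=cv2.resize(a,None,fx=6,fy=6,interpolation=cv2.INTER_CUBIC)
cv2.imwrite("pics/c11.png",a)
E
```

```text
t 16.97 pos [ 591.4 -168.3  153.3] rot [3.1375e+00 1.6000e-03 1.5688e+00] F [-0.6  0.7 -0.7] w 92.1
shift 197.9 -110.7 12.3 turn -22.01
```

View pics/c11.png

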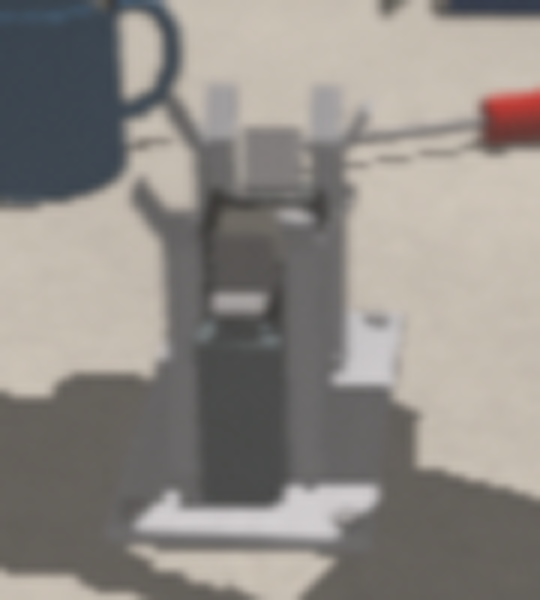

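Driver A sits between the lips, its dark edge under them near (313,159). I'll go to driver B and re-check from a clear view.

Emit:
{"api": "play_rows", "payload": {"moves": [0,35,-20,0,-4,0,70,-39,0,-8,0,105,-58,0,-13,0,140,-78,0,-18,0,170,-95,0,-22,0,197.5,-109.7,0,-22,0,197.5,-109.7,0,-22,0,197.5,-109.7,0,-22]}}

```text
time: 17.68
tool_pos: [479.8, 31.0, 150.2]
tcp_rot: [-3.139, -0.001, 1.955]
contact_force: [-0.2, 0.2, 0.3]
grip_width: 91.4
```

Emit:
{"api": "play_rows", "payload": {"moves": [0,0,0,40,0,0,0,0,80,0,0,0,0,80,0,0,0,0,80,0]}}

```text
time: 18.02
tool_pos: [479.9, 29.0, 69.6]
tcp_rot: [-3.136, -0.003, 1.951]
contact_force: [0.2, 0.4, -0.2]
grip_width: 91.7
```

```bash
python3 go.py 481.1 29.8 -9 1.953; python3 ov.py 590.5 -168 -1.5708 1; python3 - <<'E'
from h import *
for n in("top","side"): cv2.imwrite(f"pics/{n}5.png",bot.capture(n)["color"][:,:,::-1])
E
```

```text
t 18.02 pos [479.9  29.   69.6] rot [-3.1364e+00 -2.6000e-03  1.9514e+00] F [ 0.2  0.4 -0.2] w 91.7
shift 0.3 1.5 78.6 turn -0.09
```

View pics/ov_top1.png

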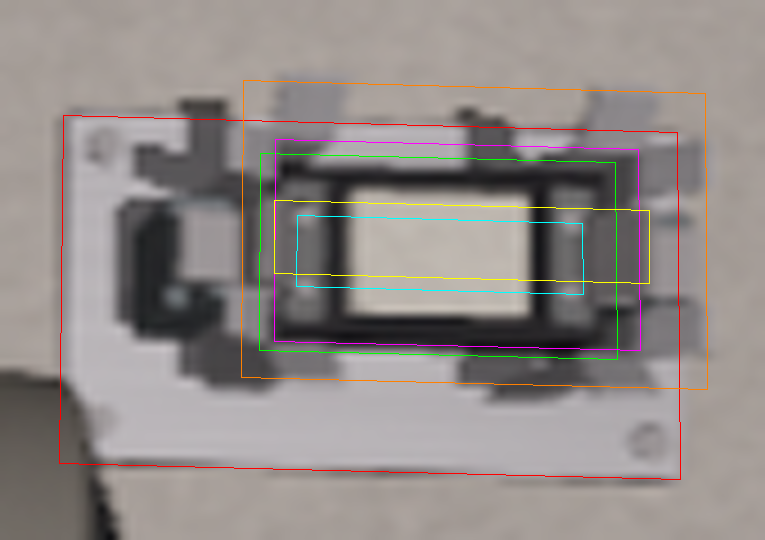

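View pics/ov_side1.png

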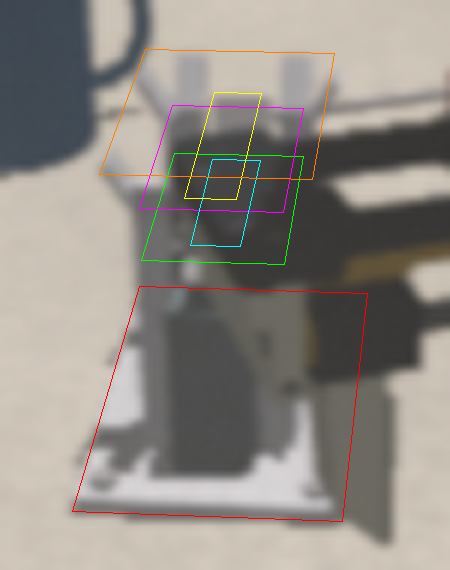

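View pics/side5.png

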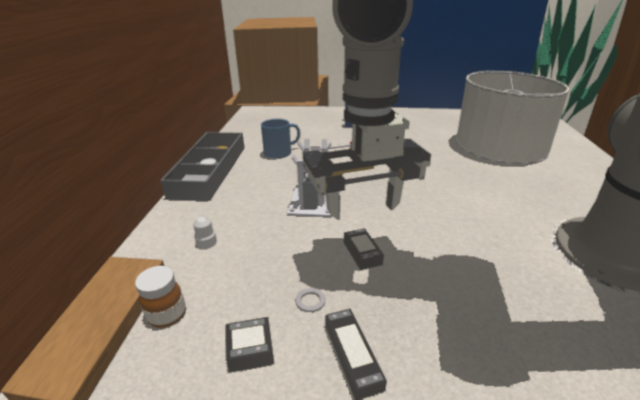

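The top picture shows A centred under the lips: the label centre is at (408.9,188.1), where the model puts it. Next I settle over B and go down.

Emit:
{"api": "play_rows", "payload": {"moves": [0,0,0,20,0,0,0,0,40,0,0,0,0,40,0,0,0,0,40,0]}}

```text
time: 18.55
tool_pos: [481.4, 29.7, 32.1]
tcp_rot: [3.141, 0.0, 1.953]
contact_force: [-0.1, -0.2, 0.3]
grip_width: 91.6
```

```bash
python3 go.py 481.1 29.8 -9 1.953
```

```text
t 18.55 pos [481.4  29.7  32.1] rot [3.1412e+00 1.0000e-04 1.9526e+00] F [-0.1 -0.2  0.3] w 91.6
shift 0.2 -0.2 41.1 turn -0.02
```

Emit:
{"api": "play_rows", "payload": {"moves": [0,0,0,20,0,0,0,0,34,0,0,0,0,40,0,0,0,0,40,0,255,0,0,40,0,255,0,0,40,0,255,0,0,40,0,255,0,0,40,0]}}

```text
time: 19.22
tool_pos: [481.6, 29.8, -8.0]
tcp_rot: [3.14, 0.001, 1.953]
contact_force: [0.7, 0.1, -0.5]
grip_width: 69.9
```

Emit:
{"api": "play_rows", "payload": {"moves": [255,0,0,0,0,255,0,0,0,0,255,0,0,0,0,255,0,0,0,0,255,0,0,0,0,255,0,0,0,0,255,0,0,0,0,255,0,0,0,0]}}

```text
time: 19.88
tool_pos: [481.1, 29.8, -8.7]
tcp_rot: [3.141, -0.0, 1.953]
contact_force: [-0.7, 0.0, 1.9]
grip_width: 43.7
```

Emit:
{"api": "play_rows", "payload": {"moves": [255,0,0,0,0,255,0,0,0,0]}}

```text
time: 20.05
tool_pos: [481.1, 29.8, -8.7]
tcp_rot: [3.141, -0.0, 1.953]
contact_force: [-1.4, -1.0, 2.2]
grip_width: 43.8
```

Emit:
{"api": "play_rows", "payload": {"moves": [255,0,0,-10,0,255,0,0,-40,0,255,0,0,-75,0,255,0,0,-110,0,255,0,0,-140,0,255,0,0,-150,0,255,0,0,-150,0,255,0,0,-150,0]}}

```text
time: 20.72
tool_pos: [481.0, 29.8, 141.7]
tcp_rot: [3.141, 0.0, 1.953]
contact_force: [-0.8, -0.7, -0.9]
grip_width: 43.5
```

```bash
python3 go.py 590.5 -168 141 1.5708
```

```text
t 20.72 pos [481.   29.8 141.7] rot [3.1406e+00 4.0000e-04 1.9528e+00] F [-0.8 -0.7 -0.9] w 43.5
shift -224.4 27.9 0.7 turn 21.89
```

Emit:
{"api": "play_rows", "payload": {"moves": [255,-30,4,0,4,255,-65,8,0,8,255,-105,13,0,12,255,-145,18,0,17,255,-185,23,0,21.9,255,-215,27,0,21.9,255,-224.4,27.9,0,21.9,255,-224.4,27.9,0,21.9]}}

```text
time: 21.38
tool_pos: [590.2, -170.0, 138.6]
tcp_rot: [-3.138, -0.001, 1.568]
contact_force: [0.5, -0.6, -0.6]
grip_width: 43.9
```

Emit:
{"api": "play_rows", "payload": {"moves": [255,0,0,0,0,255,0,0,0,0]}}

```text
time: 21.55
tool_pos: [589.5, -166.4, 140.2]
tcp_rot: [-3.139, -0.002, 1.572]
contact_force: [0.2, 0.3, -0.7]
grip_width: 43.8
```

```bash
python3 held.py 4; python3 go.py 590.5 -168 93 1.5708
```

```text
[ 589.47793203 -166.36148689  140.23252876] [-3.13908132e+00 -1.60860982e-03  1.57156157e+00]
t 21.65 pos [ 590.  -166.4  141.1] rot [-3.1407e+00 -7.0000e-04  1.5722e+00] F [ 0.3 -0.5 -0. ] w 43.8
shift -1.6 0.5 48.1 turn 0.08
```

View pics/held_side4.png

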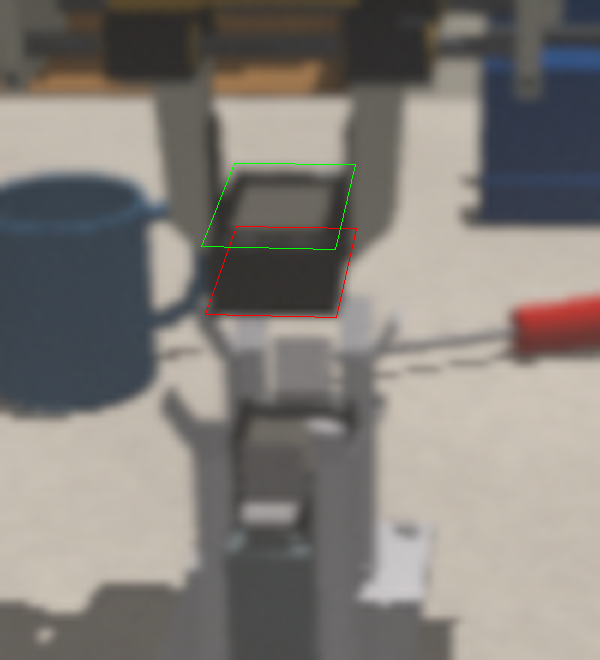

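View pics/held_top4.png

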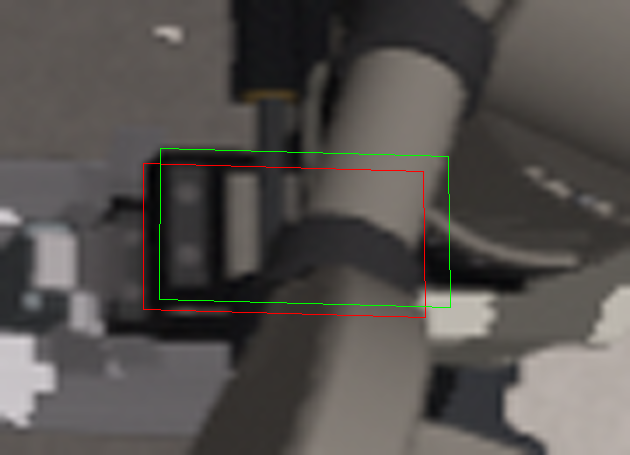

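B is held flat, with the overlay within about 1 mm. Lowering.

Emit:
{"api": "play_rows", "payload": {"moves": [255,0,0,10,0,255,0,0,20,0,255,0,0,30,0,255,0,0,38,0,255,0,0,44,0,255,0,0,48,0,255,0,0,48,0]}}

```text
time: 22.23
tool_pos: [590.0, -167.8, 91.9]
tcp_rot: [-3.14, -0.001, 1.57]
contact_force: [-0.9, -0.2, -0.6]
grip_width: 43.9
```

Emit:
{"api": "play_rows", "payload": {"moves": [255,0,0,4,0,255,0,0,8,0,255,0,0,12,0,255,0,0,16,0,255,0,0,16,0]}}

```text
time: 22.65
tool_pos: [590.6, -168.2, 76.8]
tcp_rot: [3.141, 0.0, 1.57]
contact_force: [0.6, -0.2, 0.2]
grip_width: 43.7
```

Emit:
{"api": "play_rows", "payload": {"moves": [255,0,0,3,0,255,0,0,6,0,255,0,0,9,0,255,0,0,12,0,255,0,0,15,0,255,0,0,15,0]}}

```text
time: 23.15
tool_pos: [590.9, -168.6, 62.6]
tcp_rot: [3.14, 0.001, 1.57]
contact_force: [-0.5, -1.2, 6.2]
grip_width: 43.6
```

```bash
python3 held.py 5
```

```text
[ 590.94874299 -168.56080521   62.58653176] [3.14048093e+00 8.60478516e-04 1.57042690e+00]
```

View pics/held_side5.png

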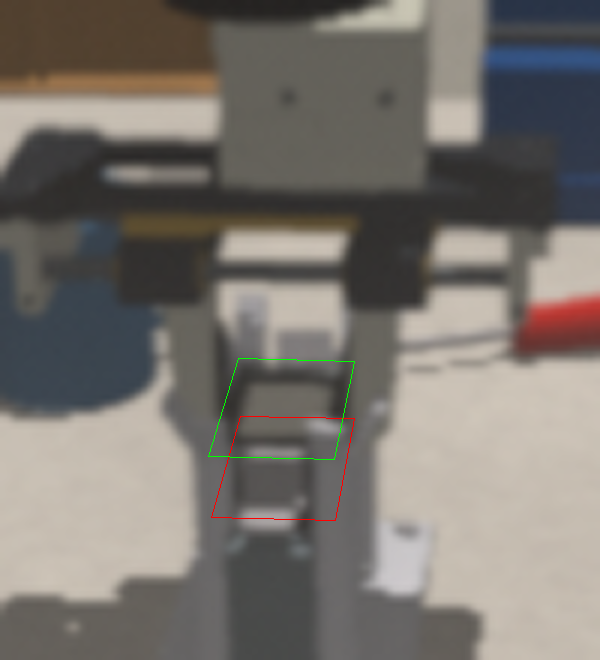

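Emit:
{"api": "play_rows", "payload": {"moves": [255,0,0,4,0,255,0,0,8,0,255,0,0,12,0,255,0,0,16,0,255,0,0,20,0,255,0,0,21,0,255,0,0,21,0,255,0,0,21,0]}}

```text
time: 23.92
tool_pos: [591.0, -168.6, 42.3]
tcp_rot: [3.14, 0.001, 1.571]
contact_force: [-1.6, -1.2, 9.6]
grip_width: 43.7
```

```bash
python3 held.py 6
```

```text
[ 591.00874988 -168.58460865   42.27270278] [3.14028336e+00 9.99522655e-04 1.57054758e+00]
```

View pics/held_side6.png

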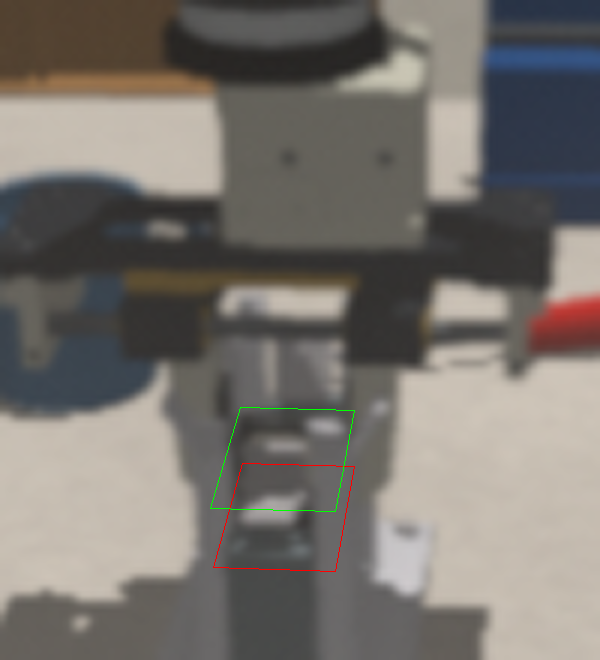

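Emit:
{"api": "play_rows", "payload": {"moves": [255,0,0,1.5,0,255,0,0,1.5,0,255,0,0,1.5,0,0,0,0,1.5,0,0,0,0,1.5,0,0,0,0,1.5,0,0,0,0,1.5,0,0,0,0,1.5,0]}}

```text
time: 24.68
tool_pos: [590.3, -167.9, 39.3]
tcp_rot: [-3.141, -0.0, 1.571]
contact_force: [0.1, -0.4, -0.7]
grip_width: 72.4
```

Emit:
{"api": "play_rows", "payload": {"moves": [0,0,0,0,0,0,0,0,0,0,0,0,0,0,0,0,0,0,0,0]}}

```text
time: 25.02
tool_pos: [590.6, -168.0, 39.7]
tcp_rot: [-3.142, -0.0, 1.57]
contact_force: [-0.5, 0.2, 1.0]
grip_width: 91.5
```

Emit:
{"api": "play_rows", "payload": {"moves": [0,0,0,-20,0,0,0,0,-50,0,0,0,0,-80,0,0,0,0,-110,0,0,0,0,-110,0,0,0,0,-110,0]}}

```text
time: 25.52
tool_pos: [591.6, -168.4, 151.8]
tcp_rot: [3.137, 0.002, 1.571]
contact_force: [-0.2, -0.2, -0.3]
grip_width: 91.7
```

Emit:
{"api": "play_rows", "payload": {"moves": [0,35,-20,0,0,0,70,-39,0,0,0,105,-58,0,0,0,140,-78,0,0,0,170,-95,0,0,0,197.5,-109.7,0,0,0,197.5,-109.7,0,0,0,197.5,-109.7,0,0]}}

```text
time: 26.18
tool_pos: [479.8, 30.7, 148.9]
tcp_rot: [-3.14, -0.0, 1.573]
contact_force: [1.0, 0.5, -0.1]
grip_width: 92.2
```

```bash
python3 ov.py 590.5 -168 -1.5708 2; python3 go.py 1 1 1 1
```

```text
t 26.28 pos [481.1  29.  149.1] rot [-3.1409e+00  2.0000e-04  1.5706e+00] F [-0.2  0.2 -0.1] w 91.6
shift -28.1 -480.1 148.1 turn 32.69
```

View pics/ov_top2.png

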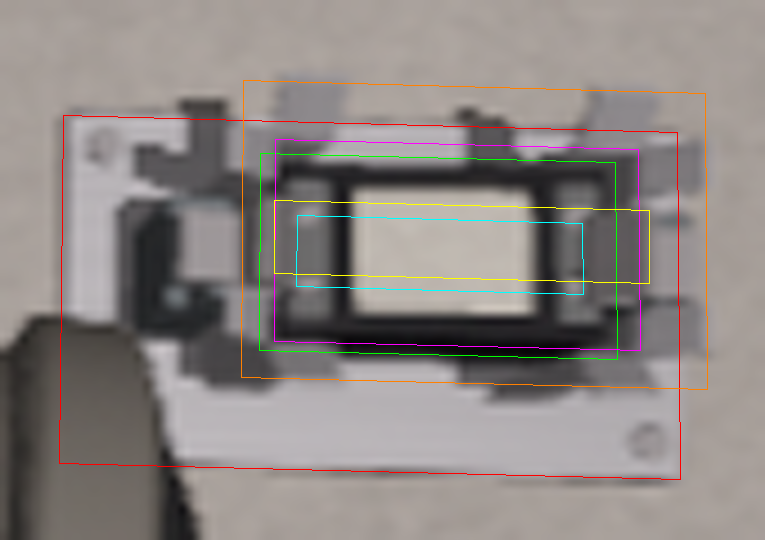

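View pics/ov_side2.png

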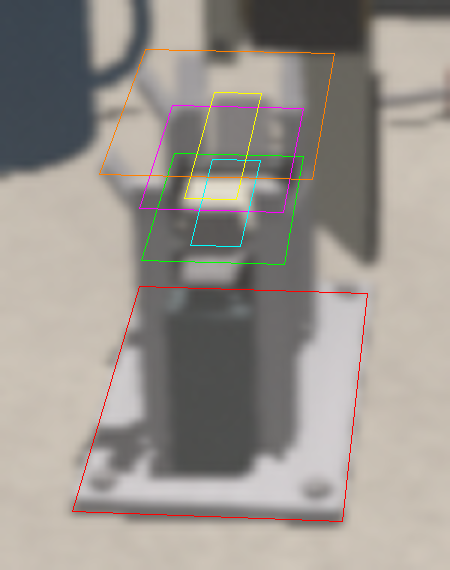

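B lies at the same height and centre as A did: the label centre is at about (409,188) and the label is 181 px wide in the crop, against 182 for A. The gripper is clear and the wrist force is zero, so I'm handing in.

Emit:
{"api": "play_rows", "payload": {"moves": [0,0,0,0,0,0,0,0,0,0,0,0,0,0,0]}}

```text
time: 26.53
tool_pos: [481.3, 28.7, 149.4]
tcp_rot: [-3.141, -0.0, 1.569]
contact_force: [-1.1, -0.5, 0.7]
grip_width: 92.1
```

```bash
python3 -c "
from plant import bot
print(bot.close_job())"
```

```text
the job is handed in; nothing more can be done
None
```

I loaded both drivers into the magazine one at a time. Each was gripped across its width, pushed 7–9 mm past the lips (about 7 N for the first, 10 N for the second) and released. I handed in at about 26.5 s with the gripper open and clear; the hand-in gives no verdict.

- **Last checks:** In the top picture the upper driver lies label up, within about 1–2 mm of the magazine's centre. It sits at the same height as the first driver did under the lips, so the stack appears snapped in. The follower travel and the lower driver could not be measured directly.
- **What disagreed:** The fingertips really end about 38 mm higher than the stated tool geometry (tip height = TCP reading + 16 mm, found by touching the bench with about 17 N). Because of this, my first two grasps of the first driver closed above it without moving it. After I corrected for the offset, both grasps held, and the held-driver overlays agreed with the pictures within about 1 mm.

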